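Slide the scrap board out over the tilt-out bin and hold it

ROBOT

A 6-joint arm with a two-finger parallel gripper is mounted at the origin on the work surface. World frame = base frame: x ahead of the robot, y to its left, z up, the work surface at z = 0. Lengths are in m, angles in rad, forces in N, time in s.
With the tool pointing down it reaches from about 0.3 to 1 m from the base axis. Payload 5.1 kg.
Tool frame: the origin (TCP) lies at the centre of the arm's flange, where the gripper is bolted on; the fingertips stand 190 mm ahead of it and the grasp point (between the pads) lies 171 mm ahead of it; x points along the fingers, z is the direction in which the jaws open and shut, and the axes are right-handed (so a half turn about x gives the same grasp; the last joint's range is limited). The gripper opens to 95 mm and grips with 3 to 60 N. Pads are 20 mm wide; open, the fingers measure 119 mm over their backs; the gripper's body (75 mm by 180 mm) begins 59 mm behind the grasp point.
Start: joints at [-0.083, 0.124, 1.65, -0, 1.367, -0.083], TCP at [0.65, -0, 0.405] pointing down, gripper open.
Joint ranges: [-2.61, 2.61], [-1.02, 2.33], [0.03, 2.71], [-1.35, 4.49], [0.32, 2.68], [-2.91, 2.91]. Speed limits (rad/s): [2.57, 2.57, 3.14, 3.14, 3.14, 3.14].

INTERFACE

Orientations are given as a rotation vector (axis times angle).
In Python, from plant import arm gives the robot as it stands.
- The arm moves only by the tool carry_out, never from a script. Its argument "commands" is text: rows parted by semicolons, each of 7 numbers parted by spaces: the shift along the world's x, y, z in cm, then the turn, a rotation vector about the world's x, y, z in degrees, then the closure, from 0 (fully open) to 1 (shut). In form: x y z rx ry rz gripper; .... A call has 1 to 12 rows; each row shifts and turns the commanded pose from where the row before left it; what a row does not reach is not made up. A row lasts 1/8 s, in which the tool goes at most 62.5 mm and 10.7 degrees, less where a joint would pass 70% of its speed; a pose out of reach is approached as far as the arm can. A call is refused whole if a number of a shift passes 6.25 or a number of a turn 10.7, either way. A call with a gripper value outside its range is refused whole. The fingers move at their own pace and stop on an object; the grip force is fixed at half the most. Time passes only in rows, so rows that do not move let the fingers close. It gives the time, the measured TCP pose, the force and the opening at its end, in the units of the state.
- arm.get_state(): the state, without advancing time (a new reading comes with each control period).
- arm.camera(name): name is "scene" or "side" or "wrist"; returns (picture, depth): 420x560x3 uint8, red, green, blue; 420x560 float32, m along the optical axis (not along the pixel's ray), 0 where there is no reading.
- arm.get_calibration(name): a dict with "fovy" (degrees; the focal length in pixels is half the picture's height over the tangent of half this angle, whatever the lens; pixels are square), "cx", "cy" (the principal point, pixels), "R" (3x3) and "t" (3): a world point X has camera coordinates R X + t. Camera axes: x right, y down, z forward; pixel columns grow to the right and rows downward; lengths in m; the calibration is good to about 2 mm. A picture is of the moment at which its call begins: read the wrist's pose just before it. get_calibration takes no time and is no camera call; for the wrist camera it gives the pose at the moment of the call.
- arm.job_done(): hands the job in, once; it reports no verdict.
The state is a dict: "clock": time; "joint_pos": joint angles; "joint_velocities": joint speeds; "joint_torque": joint torques, N m; "position": TCP position; "tcp_rot": TCP orientation; "force": force on the tool from outside, world axes, zero at the start; "ft_torque": the same for the moment, N m; "opening": finger opening in m.
Only numpy, scipy, OpenCV 4.12 (cv2) and the standard library are available. Lean on these libraries where they do the work, as an engineer would, in place of code of your own. Each camera call takes 0.05 s, during which the arm holds its last target.

TASK

Slide the black scrap board outward over the free edge of the breakfast bar until the white line across it lies right above that edge, with the board square to the edge and its drop slot centred over the open bin below. Past its balance point the board tips if let go, so finish while still holding it, flat and still, so that someone can scrape it clean. Keep it flat on the bar all the way instead of lifting it, keep the three sugar lumps on it, and leave the glass, saucer, sugar pot and teaspoon where they are.

Things in the scene. Friction and masses are not known exactly. Their poses are not given: they have to be found in the camera images.
- board: Loose black melamine board, 420 (x) by 240 (y) by 12 mm thick, 0.5 to 0.8 kg. Origin: centre of its underside; x points outward from the handle end to the slot end. Drop slot 70 mm (x) by 110 mm (y) centred at x = +85 mm; white line across the top at x = -60 mm; handle at x = -180 mm; balance point about x = -14 mm. Starts flat on the bar, x roughly along world x, slot end over the edge.
- handle (a point): Centre of the crossbar of the steel handle bridge fixed on the board near its robot-side end, 48 mm above the board's underside and 120 mm behind the white line. Crossbar 110 mm long (y), 16 mm thick (x), 18 mm high, open beneath, a post at each end; to be pinched across its 16 mm from above. Axes as the board's.
- line (a point): Middle of the white line, on the board's top face, at board x = -60 mm, y = 0; 270 mm of board lie beyond it on the slot side. Axes as the board's. It is to come above the bar's outer edge.
- bar: The fixed, raised wooden breakfast-bar top, 440 mm deep (x) by 1100 mm wide (y) by 40 mm thick, lying on the work surface, not turned. Origin: centre of its underside; its free outer edge (away from the robot) is at x = +220 mm and runs along y; its top is at z = 40 mm.
- bar_edge (a point): Middle of the free outer top edge of the bar; the edge runs along y through this point. x points outward.
- bin_mid (a point): Point on the bar's free outer top edge exactly above the middle (in y) of the fixed white-fronted tilt-out bin with grey bucket, which stands open below that edge; its mouth, 240 mm wide (y), reaches from the edge to about 210 mm beyond it, some 160 mm below the bar's top. The board's centre line is to pass above this point.
- lump0_center (a point): Centre of one of three loose white sugar lumps, 20 x 16 x 14 mm, lying on the board between the white line and the slot; must stay on the board.
- lump1_center (a point): Centre of one of three loose white sugar lumps, 20 x 16 x 14 mm, lying on the board between the white line and the slot; must stay on the board.
- lump2_center (a point): Centre of one of three loose white sugar lumps, 20 x 16 x 14 mm, lying on the board between the white line and the slot; must stay on the board.
- saucer_c (a point): Centre of a loose white saucer, 108 mm across, 12 mm high, on the bar beside the board; leave alone.
- glass_c (a point): Centre of a tulip-shaped tea glass, 85 mm high and 58 mm across, standing on the saucer; leave alone.
- pot_c (a point): Centre of a lidded steel sugar pot, 96 mm across and 106 mm high, on the bar beside the board; leave alone.
- spoon_c (a point): Middle of a loose steel teaspoon, 130 mm long, lying on the bar beside the board; leave alone.

How it is judged:
On the way:
1. the board is slid outward, held and flat, to within 40 mm of the mark (x of line in the frame of bar_edge above -0.04 m and angle between board's own z axis and vertical below 0.06 rad and contact force between the fingers and board above 0.5 N), for 0.1 s.
At the end, for the whole second after the job is handed in: White line within 10 mm of the bar's outer edge, 25 mm of the bin's middle; board square to the edge within 0.08 rad, level within 2 degrees on the bar, still, held by the fingers (over 1 N), not touching the bin; all three lumps on it (x of line in the frame of bar_edge between -0.01 and 0.01 m and y of line in the frame of bin_mid between -0.025 and 0.025 m and angle between the x axis of board and the x axis of bar, either way round below 0.08 rad and angle between board's own z axis and vertical below 0.035 rad and z of line in the frame of bar between 0.046 and 0.058 m and contact force between the fingers and board above 1 N and contact force between board and bin below 0.1 N and linear speed of board below 0.02 m/s and angular speed of board below 0.1 rad/s and x of lump0_center in the frame of board between -0.21 and 0.21 m and y of lump0_center in the frame of board between -0.12 and 0.12 m and z of lump0_center in the frame of board between 0.012 and 0.045 m and x of lump1_center in the frame of board between -0.21 and 0.21 m and y of lump1_center in the frame of board between -0.12 and 0.12 m and z of lump1_center in the frame of board between 0.012 and 0.045 m and x of lump2_center in the frame of board between -0.21 and 0.21 m and y of lump2_center in the frame of board between -0.12 and 0.12 m and z of lump2_center in the frame of board between 0.012 and 0.045 m); the arm keeps its last pose, push and grip.
It fails at once if the board is lifted off the bar or tips (more than 0.12 rad, or the line more than 18 mm above its resting height) (angle between board's own z axis and vertical above 0.12 rad or z of line in the frame of bar above 0.07 m).
It fails at once if the glass, saucer, sugar pot or teaspoon is moved more than 20 mm (distance of any of saucer_c, glass_c, pot_c, spoon_c from where it was at the start of the episode above 0.02 m).
It also fails if it takes over 34 s, if anything falls off the work surface, if the arm or the gripper's body presses on something with over 40 N, if the wrist force passes 120 N, or if a joint passes its speed limit or range.

## Working session

There is one attempt and no reset: what is moved stays moved. The work goes in short steps, Python scripts to look and compute and a tool call to move; the robot and the scene stay as the last step left them, time stands still between calls to the robot, and variables do not carry over. Pictures are saved under pics/ and viewed, and the job is handed in when it is done.

Besides the shell and the picture viewer there is one more tool, called after "Request:" by a JSON object that holds its "fn" and its "kwargs". carry_out: Moves the arm, as the interface text tells. Its arguments: {"type":"object","properties":{"commands":{"type":"string"}},"required":["commands"]}

```bash
mkdir -p pics; python3 - <<'E'
from plant import arm
import cv2,numpy as np
s=arm.get_state();print(s)
for n in ["scene","side","wrist"]:
    c=arm.get_calibration(n);p,d=arm.camera(n)
    cv2.imwrite(f"pics/{n}0.png",p[:,:,::-1]);np.savez(f"{n}0.npz",p=p,d=d,**c)
    print(n,c)
E
```

```text
{'clock': 0.0, 'joint_pos': array([-8.26323317e-02,  1.24471308e-01,  1.65166607e+00, -2.74675187e-05,
        1.36751139e+00, -8.25972095e-02]), 'joint_velocities': array([ 0.0007292 , -0.00128822,  0.0005914 , -0.0006113 , -0.00124342,
        0.00222006]), 'joint_torque': array([-6.25927078e-04, -4.17603564e+01, -3.59935069e+01,  7.73367751e-02,
        4.92534391e-02, -1.75303944e-04]), 'position': array([ 6.49744337e-01, -3.16642514e-05,  4.03513218e-01]), 'tcp_rot': array([1.35454017e-04, 1.57284765e+00, 8.90253086e-05]), 'force': array([ 0.30863536, -0.09783356,  0.01774684]), 'ft_torque': array([ 0.01788848, -0.02219144,  0.02202806]), 'opening': 0.0951396531351961}
scene {'fovy': 55.21562407666991, 'cx': 270.60868782588426, 'cy': 205.39096086018813, 'R': array([[ 0.27089568,  0.96249113,  0.01504514],
       [ 0.54776206, -0.14127908, -0.82461927],
       [-0.79156317,  0.23162695, -0.56548802]]), 't': array([-0.18748445, -0.2569338 ,  1.77689633])}
side {'fovy': 44.10865465605707, 'cx': 275.90404099560476, 'cy': 205.34114159338856, 'R': array([[ 0.99042333, -0.13744874,  0.01301842],
       [-0.08719479, -0.69582701, -0.71289679],
       [ 0.10704533,  0.70493447, -0.70114812]]), 't': array([-0.58895485,  0.11460981,  1.28705317])}
wrist {'fovy': 71.90326702534131, 'cx': 280.3929110783448, 'cy': 209.7643351072011, 'R': array([[ 9.99997544e-01,  1.78665563e-03, -1.31151937e-03],
       [ 2.04743593e-03, -9.71269505e-01,  2.37973436e-01],
       [-8.48662185e-04, -2.37975537e-01, -9.71270778e-01]]), 't': array([-0.64948249, -0.02813122,  0.3890705 ])}
```

View pics/scene0.png

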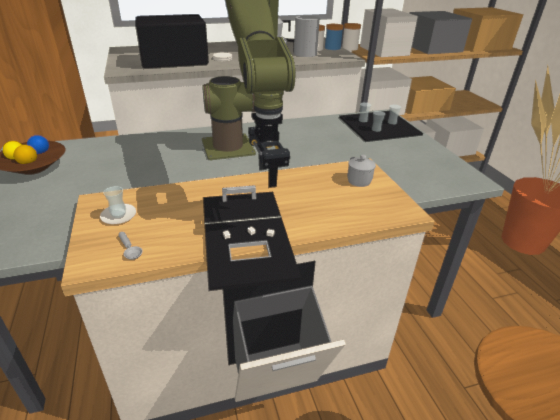

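View pics/side0.png

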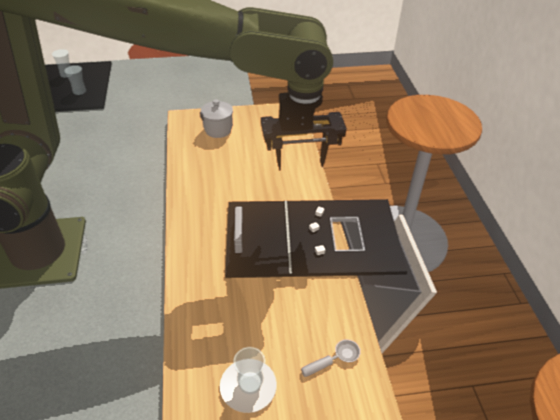

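View pics/wrist0.png

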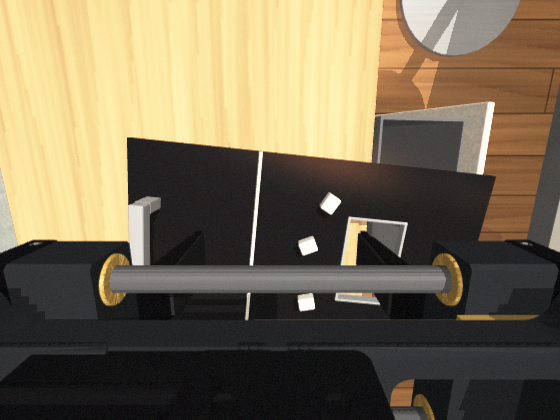

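```bash
cat > h.py <<'E'
import numpy as np,cv2
def load(f):
    z=np.load(f); return {k:z[k] for k in z.files}
def f_(c): return 210/np.tan(np.radians(c['fovy'])/2)
def ray(c,u,v):
    u=np.asarray(u,float);v=np.asarray(v,float)
    return np.stack([(u-c['cx'])/f_(c),(v-c['cy'])/f_(c),np.ones_like(u)],-1)
def onplane(c,u,v,z):
    d=ray(c,u,v)@c['R']; o=-c['R'].T@c['t']
    return o+d*((z-o[2])/d[...,2])[...,None]
def cloud(c):
    v,u=np.mgrid[:420,:560]; return (ray(c,u,v)*c['d'][...,None]-c['t'])@c['R']
def proj(c,X):
    q=np.asarray(X)@c['R'].T+c['t']; return q[...,:2]/q[...,2:]*f_(c)+[c['cx'],c['cy']]
E
python3 - <<'E'
from h import *
for n,(a,b,w,h) in {"scene":(190,170,180,230),"side":(200,180,250,180)}.items():
    p=load(f"{n}0.npz")['p'][b:b+h,a:a+w,::-1]
    k=min(800/w,600/h);cv2.imwrite(f"pics/{n}0z.png",cv2.resize(p,(int(w*k),int(h*k)),interpolation=cv2.INTER_CUBIC))
    print(n,k)
for n in ["scene","side","wrist"]:
    c=load(f"{n}0.npz");P=cloud(c)
    g=c['p'].astype(int)
    # board top: black with z~.052
    m=(g.max(2)<70)&(abs(P[...,2]-.052)<.015)&(c['d']>0)&(P[...,0]>.35)&(abs(P[...,1])<.3)
    cnt,_=cv2.findContours(m.astype(np.uint8),cv2.RETR_EXTERNAL,cv2.CHAIN_APPROX_NONE)
    cc=max(cnt,key=cv2.contourArea)[:,0]
    W=onplane(c,cc[:,0],cc[:,1],.052)[:,:2].astype(np.float32)
    print(n,m.sum(),P[m].mean(0),cv2.minAreaRect(W))
    # white line
    m=(g.min(2)>130)&(np.ptp(g,axis=2)<40)&(abs(P[...,2]-.052)<.015)&(abs(P[...,1])<.3)&(P[...,0]>.3)
    k,l,st,ce=cv2.connectedComponentsWithStats(m.astype(np.uint8),connectivity=8)
    for i in range(1,k):
        if st[i,4]>15:
            v,u=np.nonzero(l==i);X=onplane(c,u,v,.052)
            print('  blob',st[i],X.mean(0)[:2].round(4),X[:,:2].min(0).round(3),X[:,:2].max(0).round(3))
E
```

```text
scene 2.608695652173913
side 3.2
scene 6267 [ 0.71227978 -0.08050121  0.05294639] ((0.7535569667816162, -0.08163681626319885), (0.23765361309051514, 0.2796092629432678), 84.2703628540039)
  blob [248 228   7   7  22] [ 0.6739 -0.0554] [ 0.656 -0.063] [ 0.687 -0.047]
  blob [267 229   7   7  24] [ 0.6966 -0.0029] [ 0.677 -0.014] [0.707 0.009]
  blob [223 231   7   8  30] [ 0.6706 -0.1305] [ 0.654 -0.139] [ 0.686 -0.122]
  blob [229 241  38   8 102] [ 0.727  -0.0823] [ 0.716 -0.135] [ 0.737 -0.025]
side 7463 [ 0.68356625 -0.1015304   0.0506344 ] ((0.673358678817749, -0.08086614310741425), (0.2443016767501831, 0.41521987318992615), 84.24938201904297)
  blob [285 201   5  52 116] [ 0.6164 -0.0405] [ 0.606 -0.124] [0.627 0.049]
  blob [316 207   8   9  51] [0.7069 0.0026] [ 0.697 -0.012] [0.718 0.017]
  blob [330 217   7  10  20] [ 0.7312 -0.0334] [ 0.725 -0.053] [ 0.744 -0.023]
  blob [335 217  30  34 103] [ 0.7771 -0.0906] [ 0.718 -0.14 ] [ 0.799 -0.027]
  blob [309 222  10  10  54] [ 0.6831 -0.0478] [ 0.671 -0.064] [ 0.694 -0.035]
  blob [315 245  10  10  67] [ 0.6823 -0.1241] [ 0.672 -0.138] [ 0.694 -0.111]
wrist 33539 [ 0.66055806 -0.02696915  0.05207045] ((0.7561111450195312, -0.02815411239862442), (0.13656297326087952, 0.268804132938385), 84.75811004638672)
  blob [250 152  13 113 409] [ 0.6207 -0.0128] [ 0.612 -0.084] [0.629 0.052]
  blob [321 192  20  23 249] [ 0.708  -0.0067] [ 0.697 -0.02 ] [0.719 0.007]
  blob [142 197  16   4  36] [ 0.4973 -0.0012] [ 0.488 -0.003] [0.505 0.   ]
  blob [341 217  67  48 347] [ 0.7621 -0.0423] [ 0.724 -0.084] [ 0.801 -0.023]
  blob [299 236  19  20 245] [ 0.6829 -0.0593] [ 0.672 -0.072] [ 0.694 -0.047]
  blob [245 293   5  27  78] [ 0.6074 -0.1419] [ 0.604 -0.161] [ 0.61  -0.124]
  blob [298 293  17  18 252] [ 0.6824 -0.1359] [ 0.672 -0.148] [ 0.693 -0.123]
  blob [335 293  45  12 296] [ 0.7469 -0.1316] [ 0.719 -0.139] [ 0.776 -0.123]
```

```bash
python3 - <<'E'
from h import *
c=load("scene0.npz");P=cloud(c)
for n in ["scene","side","wrist"]:
    c=load(f"{n}0.npz");P=cloud(c)
    m=(abs(P[...,2]-.04)<.012)&(c['d']>0)&(c['p'][...,0]>c['p'][...,2].astype(int)+40)&(P[...,0]>.2)&(P[...,0]<1.2)
    X=P[m]
    for y in [-.45,-.3,-.2,.2,.3,.45]:
        q=X[abs(X[:,1]-y)<.01]
        if len(q)>20: print(n,y,np.percentile(q[:,0],[0,1,99,100]).round(4),q[:,2].mean().round(4))
E
```

```text
scene -0.45 [0.517  0.5218 0.7564 0.7579] 0.041
scene -0.3 [0.3149 0.3258 0.756  0.7577] 0.0412
scene -0.2 [0.3177 0.3234 0.7557 0.7573] 0.0413
scene 0.2 [0.3163 0.324  0.7564 0.7586] 0.0411
scene 0.3 [0.319  0.3259 0.7558 0.7576] 0.041
scene 0.45 [0.4671 0.4732 0.756  0.7574] 0.0408
side -0.45 [0.3145 0.3172 0.7498 0.7535] 0.0389
side -0.3 [0.3162 0.3206 0.7483 0.7544] 0.0389
side -0.2 [0.3147 0.3193 0.7445 0.7526] 0.0389
side 0.2 [0.3143 0.3177 0.7445 0.7537] 0.0389
side 0.3 [0.316  0.3191 0.7472 0.7523] 0.0389
side 0.45 [0.3145 0.315  0.6597 0.661 ] 0.039
wrist 0.2 [0.3537 0.3597 0.7515 0.756 ] 0.04
```

View pics/scene0z.png

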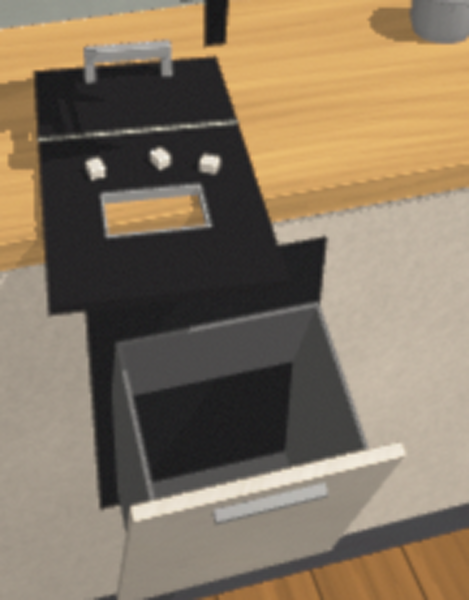

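View pics/side0z.png

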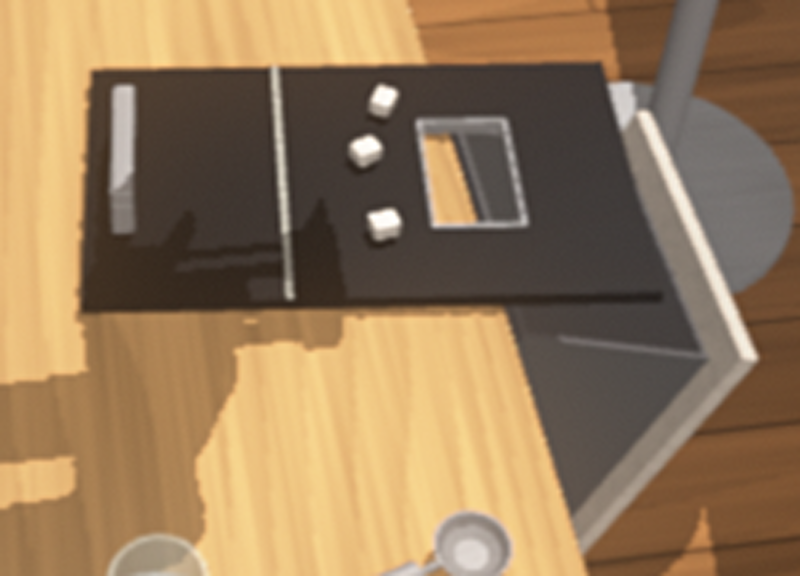

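```bash
python3 - <<'E'
from h import *
c=load("scene0.npz");P=cloud(c)
# all low points beyond the edge, bin
for (lo,hi) in [(-.25,-.2),(-.2,-.15),(-.15,-.11),(-.11,-.05)]:
    m=(P[...,0]>.765)&(P[...,0]<1.1)&(P[...,2]>lo)&(P[...,2]<hi)&(c['d']>0)
    X=P[m];
    if len(X): print(lo,hi,len(X),X.min(0).round(3),X.max(0).round(3))
for uv in [(240,365),(243,368),(345,347),(342,344),(313,266),(225,285),(300,290),(240,340),(246,305),(312,290),(328,340),(294,352)]:
    print(uv,P[uv[1],uv[0]].round(3))
c=load("side0.npz");P=cloud(c)
for uv in [(400,222),(435,290),(432,292),(384,340),(391,341),(405,225),(420,260)]:
    print('side',uv,P[uv[1],uv[0]].round(3))
c=load("wrist0.npz");P=cloud(c)
for uv in [(377,118),(381,119),(490,105),(486,110),(460,125),(475,170)]:
    print('wr',uv,P[uv[1],uv[0]].round(3))
E
```

```text
-0.25 -0.2 772 [ 0.765 -0.165 -0.25 ] [ 0.974  0.123 -0.2  ]
-0.2 -0.15 1279 [ 0.767 -0.165 -0.2  ] [ 1.004  0.123 -0.15 ]
-0.15 -0.11 1796 [ 0.785 -0.165 -0.15 ] [ 1.004  0.125 -0.11 ]
-0.11 -0.05 626 [ 0.8  -0.14 -0.11] [ 1.1    0.623 -0.084]
(240, 365) [ 0.99  -0.163 -0.119]
(243, 368) [ 0.999 -0.157 -0.121]
(345, 347) [ 0.75   0.29  -0.525]
(342, 344) [ 0.998  0.116 -0.121]
(313, 266) [ 0.751  0.121 -0.061]
(225, 285) [ 0.873 -0.172  0.054]
(300, 290) [ 0.805  0.062 -0.096]
(240, 340) [ 0.877 -0.14  -0.171]
(246, 305) [ 0.796 -0.103 -0.124]
(312, 290) [ 0.817  0.095 -0.093]
(328, 340) [ 0.957  0.095 -0.149]
(294, 352) [ 0.99  -0.018 -0.118]
side (400, 222) [ 0.981  0.092 -0.119]
side (435, 290) [ 1.001 -0.153 -0.127]
side (432, 292) [ 0.987 -0.165 -0.118]
side (384, 340) [ 0.9   -0.151 -0.358]
side (391, 341) [ 0.915 -0.164 -0.346]
side (405, 225) [ 0.993  0.08  -0.121]
side (420, 260) [ 0.992 -0.056 -0.118]
wr (377, 118) [ 0.802  0.099 -0.097]
wr (381, 119) [ 0.807  0.097 -0.091]
wr (490, 105) [ 0.992  0.121 -0.117]
wr (486, 110) [ 0.988  0.113 -0.119]
wr (460, 125) [ 0.968  0.091 -0.152]
wr (475, 170) [ 0.987  0.014 -0.121]
```

```bash
python3 - <<'E'
from h import *
for n in ["scene","side","wrist"]:
    c=load(f"{n}0.npz");P=cloud(c);g=c['p'].astype(int)
    m=(P[...,2]>.085)&(P[...,2]<.106)&(c['d']>0)&(P[...,0]>.44)&(P[...,0]<.55)&(P[...,1]>-.15)&(P[...,1]<.02)&(g.mean(2)>90)
    k,l,st,ce=cv2.connectedComponentsWithStats(m.astype(np.uint8));i=1+st[1:,4].argmax()
    v,u=np.nonzero(l==i);X=onplane(c,u,v,.097)[:,:2].astype(np.float32)
    print(n,st[i],P[l==i].mean(0),cv2.minAreaRect(X))
    # line fit
    m=(g.min(2)>110)&(np.ptp(g,axis=2)<40)
    X=onplane(c,*np.nonzero(m)[::-1],.052)
    q=X[(abs(X[:,0]-.614-(X[:,1]+.075)*.1)<.02)&(X[:,1]>-.2)&(X[:,1]<.05)]
    pf=np.polyfit(q[:,1],q[:,0],1);print(' line',len(q),'slope deg',np.degrees(np.arctan(pf[0])),'x at y=-.075',np.polyval(pf,-.075),q[:,1].min(),q[:,1].max())
E
```

```text
scene [222 185  34   8 190] [ 0.49963602 -0.05569673  0.09480429] ((0.5041419267654419, -0.056992802768945694), (0.10938438773155212, 0.03757382929325104), 84.05714416503906)
 line 37 slope deg 6.00047337322866 x at y=-.075 0.6103984097414854 -0.1834885463585199 0.03615880959300355
side [234 207   8  37 242] [ 0.49329259 -0.0589017   0.09518063] ((0.49330756068229675, -0.061349377036094666), (0.11733551323413849, 0.016109798103570938), 83.56825256347656)
 line 160 slope deg 6.051281947699263 x at y=-.075 0.6126730618639395 -0.18335231222456227 0.049418487743029815
wrist [ 128  202   21   63 1175] [ 0.50095264 -0.02954554  0.09511364] ((0.5014116168022156, -0.030356351286172867), (0.06886675208806992, 0.020545288920402527), 83.88893127441406)
 line 1082 slope deg 5.810415861515169 x at y=-.075 0.6141607230956039 -0.16114960618062246 0.04977981881258153
```

Request:
{"fn": "carry_out", "kwargs": {"commands": "-2.6 -1 0 0 0 -2 0; -5.2 -2 0 0 0 -2 0; -5.2 -2 0 0 0 -2 0; -2.6 -0.9 0 0 0 0 0; 0 0 -3 0 0 0 0; 0 0 -3 0 0 0 0; 0 0 0 0 0 0 0; 0 0 0 0 0 0 0"}}

```text
clock: 1.15
position: [0.4943, -0.0591, 0.3457]
tcp_rot: [0.082, 1.568, -0.082]
force: [0.3, -0.3, 0.5]
opening: 0.0952
```

```bash
python3 - <<'E'
from h import *
from plant import arm
s=arm.get_state();print(s['position'],s['tcp_rot'])
for n in ["side","wrist"]:
    c=arm.get_calibration(n);p,d=arm.camera(n)
    cv2.imwrite(f"pics/{n}1.png",p[:,:,::-1]);np.savez(f"{n}1.npz",p=p,d=d,**c)
E
```

```text
[ 0.49431878 -0.05906245  0.34571099] [ 0.08208891  1.56827627 -0.08230011]
```

View pics/side1.png

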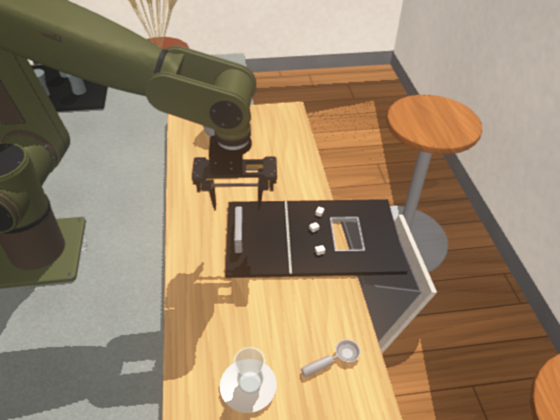

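View pics/wrist1.png

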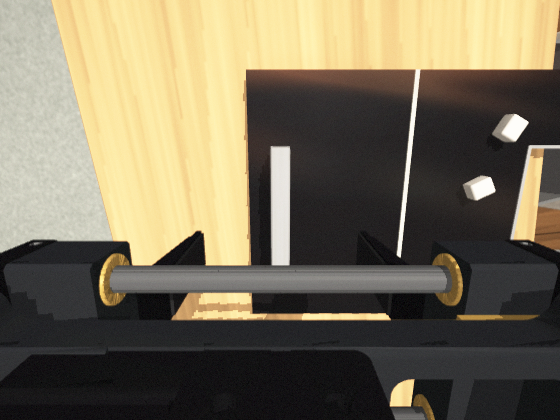

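The wrist view shows the crossbar (270–291, 147–265) centred between the fingers and parallel to the pads. Next I descend and close.

Request:
{"fn": "carry_out", "kwargs": {"commands": "0 0 -2 0 0 0 0; 0 0 -3 0 0 0 0; 0 0 -2.4 0 0 0 0; 0 0 -1.2 0 0 0 0; 0 0 0 0 0 0 0; 0 0 0 0 0 0 0.5; 0 0 0 0 0 0 1; 0 0 0 0 0 0 1; 0 0 0 0 0 0 1; 0 0 0 0 0 0 1; 0 0 0 0 0 0 1; 0 0 0 0 0 0 1"}}

```text
clock: 2.75
position: [0.494, -0.059, 0.2587]
tcp_rot: [0.082, 1.569, -0.082]
force: [-0.5, -0.9, 1.0]
opening: 0.0306
```

```bash
python3 - <<'E'
from h import *
from plant import arm
s=arm.get_state();print(s)
for n in ["side"]:
    c=arm.get_calibration(n);p,d=arm.camera(n)
    cv2.imwrite(f"pics/{n}2.png",p[:,:,::-1]);np.savez(f"{n}2.npz",p=p,d=d,**c)
E
```

```text
{'clock': 2.75, 'joint_pos': array([-2.26857092e-01, -7.51547693e-02,  2.11230664e+00,  1.53890653e-05,
        1.10453535e+00, -1.22166818e-01]), 'joint_velocities': array([-6.63165006e-04,  1.88695831e-03,  9.09085274e-04, -6.95831541e-04,
       -2.77938880e-05, -2.07034800e-05]), 'joint_torque': array([ 5.33758393e-04, -2.86922210e+01, -3.21638918e+01,  6.91516511e-02,
        4.62543557e-02,  4.31386127e-05]), 'position': array([ 0.49397024, -0.05901255,  0.25871414]), 'tcp_rot': array([ 0.08224677,  1.56932271, -0.08219969]), 'force': array([-0.5297267 , -0.94483608,  0.99457244]), 'ft_torque': array([0.02449351, 0.03882313, 0.04360177]), 'opening': 0.03057623920514955}
```

View pics/side2.png

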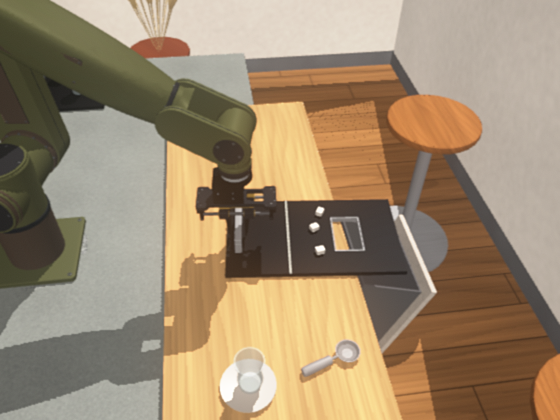

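Request:
{"fn": "carry_out", "kwargs": {"commands": "0 0 0 0 0 0 1; 0 0 0 0 0 0 1; 0 0 0 0 0 0 1; 0 0 0 0 0 0 1; 0 0 0 0 0 0 1"}}

```text
clock: 3.42
position: [0.4941, -0.059, 0.2588]
tcp_rot: [0.082, 1.569, -0.082]
force: [2.7, -0.5, -2.3]
opening: 0.0157
```

```bash
python3 - <<'E'
from h import *
from plant import arm
s=arm.get_state();print(s['position'],s['force'],s['ft_torque'])
for n in ["side","wrist"]:
    c=arm.get_calibration(n);p,d=arm.camera(n)
    cv2.imwrite(f"pics/{n}3.png",p[:,:,::-1]);np.savez(f"{n}3.npz",p=p,d=d,**c)
    print(proj(c,[[.494,-.059,.097],[.488,-.114,.097],[.5,-.004,.097]]))
p=load("side3.npz")['p'][150:300,170:370,::-1];cv2.imwrite("pics/side3z.png",cv2.resize(p,(800,600),interpolation=cv2.INTER_CUBIC))
E
```

```text
[ 0.49407015 -0.05903763  0.25876877] [ 2.67349021 -0.51137289 -2.27101883] [ 0.01574556 -0.34402367  0.03680684]
[[237.85393907 223.6422341 ]
 [237.2985311  241.1330405 ]
 [238.37486662 207.23727876]]
[[279.4672812  267.70033119]
 [278.99109786 356.41864003]
 [280.03278134 162.34129642]]
```

View pics/side3z.png

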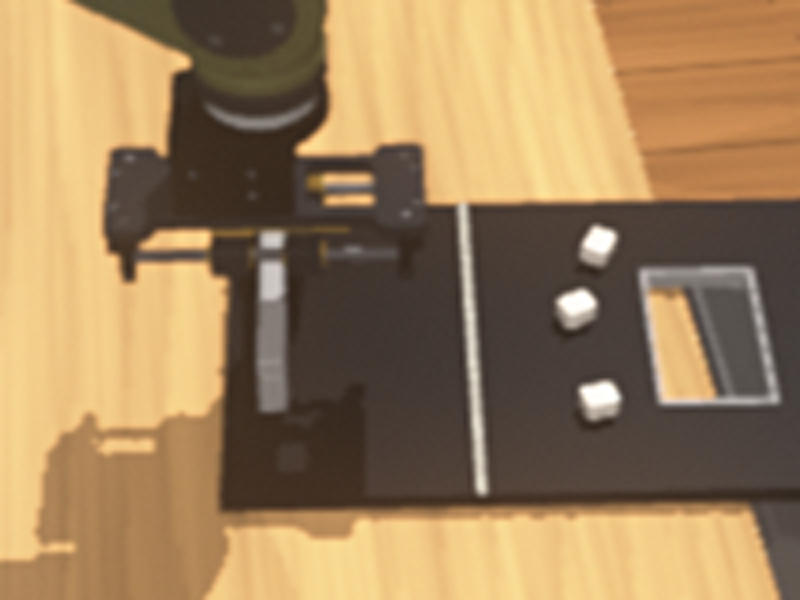

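View pics/wrist3.png

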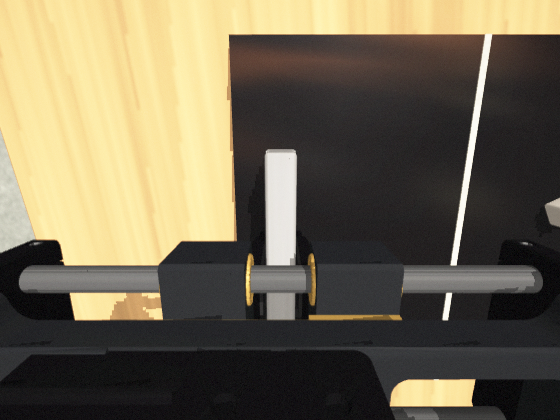

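The crossbar is pinched at an opening of 15.7 mm. The first half of the slide comes next, with the turn included.

Request:
{"fn": "carry_out", "kwargs": {"commands": "0.2 0.05 0 0 0 0 1; 0.4 0.1 0 0 0 0.2 1; 0.7 0.15 0 0 0 0.4 1; 0.8 0.2 0 0 0 0.5 1; 0.8 0.2 0 0 0 0.5 1; 0.8 0.2 0 0 0 0.5 1; 0.8 0.2 0 0 0 0.5 1; 0.8 0.2 0 0 0 0.4 1; 0.7 0.2 0 0 0 0 1; 0.4 0.1 0 0 0 0 1; 0.2 0.1 0 0 0 0 1; 0 0 0 0 0 0 1"}}

```text
clock: 5.03
position: [0.5598, -0.0421, 0.2588]
tcp_rot: [0.041, 1.572, -0.042]
force: [-4.3, -1.4, 3.6]
opening: 0.0159
```

```bash
cat > meas.py <<'E'
from h import *
from plant import arm
import sys
t=sys.argv[1]
s=arm.get_state();print(s['position'],s['tcp_rot'],s['force'],s['ft_torque'],s['opening'],s['clock'])
x0=s['position'][0]+.12
for n in ["side","wrist","scene"]:
    c=arm.get_calibration(n);p,d=arm.camera(n)
    cv2.imwrite(f"pics/{n}{t}.png",p[:,:,::-1]);np.savez(f"{n}{t}.npz",p=p,d=d,**c)
    c.update(p=p,d=d);g=p.astype(int)
    m=(g.min(2)>110)&(np.ptp(g,axis=2)<40)
    X=onplane(c,*np.nonzero(m)[::-1],.052)
    q=X[(abs(X[:,0]-x0)<.025)&(X[:,1]>-.2)&(X[:,1]<.12)]
    if len(q)>20:
        pf=np.polyfit(q[:,1],q[:,0],1);r=q[:,0]-np.polyval(pf,q[:,1]);q=q[abs(r)<.006];pf=np.polyfit(q[:,1],q[:,0],1)
        ym=(q[:,1].min()+q[:,1].max())/2
        print(n,'line',len(q),'yaw',-np.degrees(np.arctan(pf[0])),'y',q[:,1].min(),q[:,1].max(),ym,'x',np.polyval(pf,ym))
    P=cloud(c)
    m=(g.max(2)<70)&(abs(P[...,2]-.052)<.012)&(d>0)&(P[...,0]>.35)&(abs(P[...,1])<.3)
    cnt,_=cv2.findContours(m.astype(np.uint8),cv2.RETR_EXTERNAL,cv2.CHAIN_APPROX_NONE)
    cc=max(cnt,key=cv2.contourArea)[:,0];W=onplane(c,cc[:,0],cc[:,1],.052)[:,:2].astype(np.float32)
    r=cv2.minAreaRect(W);print('   rect',r)
    B=P[m]
    if len(B)>100:
        A=np.c_[B[:,:2],np.ones(len(B))];k=np.linalg.lstsq(A,B[:,2],rcond=None)[0];print('   tilt deg',np.degrees(k[:2]))
E
python3 meas.py 4
```

```text
[ 0.55978454 -0.04213203  0.25875207] [ 0.04129209  1.57195562 -0.04156367] [-4.32366952 -1.35473198  3.60287558] [-0.32480985  0.60620965 -0.29247754] 0.01585759121155842 5.025
side line 206 yaw -3.2474641011328877 y -0.1626311711860493 0.07268951599112916 -0.04497082759746007 x 0.6786757464690003
   rect ((0.7386761903762817, -0.0535929799079895), (0.2467048168182373, 0.4142189621925354), 86.48684692382812)
   tilt deg [-0.00706356  0.29181565]
wrist line 2072 yaw -2.9829551674893486 y -0.16361163805589182 0.07631353560885516 -0.04364905122351833 x 0.6805791367279159
   rect ((0.6062843203544617, -0.0003210306167602539), (0.12447407841682434, 0.14756356179714203), 86.83527374267578)
   tilt deg [0.03056666 0.00710017]
scene line 50 yaw -3.1676707632904373 y -0.1641112173470027 0.06286254319337237 -0.05062433707681517 x 0.6760256175154307
   rect ((0.8198578357696533, -0.05334395170211792), (0.24100136756896973, 0.2756648063659668), 86.78820037841797)
   tilt deg [-0.22657832  0.00405812]
```

View pics/side4.png

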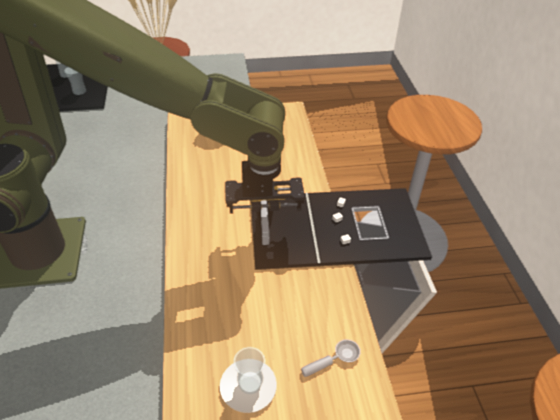

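Request:
{"fn": "carry_out", "kwargs": {"commands": "0.3 0.05 0 0 0 0.2 1; 0.6 0.15 0 0 0 0.4 1; 0.8 0.2 0 0 0 0.5 1; 0.9 0.2 0 0 0 0.5 1; 0.9 0.2 0 0 0 0.5 1; 0.9 0.2 0 0 0 0.4 1; 0.9 0.2 0 0 0 0.3 1; 0.8 0.2 0 0 0 0.2 1; 0.5 0.15 0 0 0 0 1; 0.3 0.1 0 0 0 0 1; 0.2 0 0 0 0 0 1; 0 0 0 0 0 0 1"}}

```text
clock: 6.68
position: [0.6308, -0.0255, 0.2589]
tcp_rot: [-0.0, 1.572, 0.0]
force: [-5.2, -0.6, 4.8]
opening: 0.0155
```

```bash
python3 meas.py 5
```

```text
[ 0.63081875 -0.02546836  0.25893302] [-6.00680423e-05  1.57207915e+00  3.57568388e-04] [-5.17772118 -0.55334072  4.84639628] [-0.15579876  0.82971434 -0.12103436] 0.01551813073705431 6.675
side line 166 yaw -0.0414102800890854 y -0.13868862964728812 0.05688324765628239 -0.040902690995502866 x 0.7494803589841805
   rect ((0.8090871572494507, -0.027863122522830963), (0.41779211163520813, 0.2461218535900116), 0.2484787106513977)
   tilt deg [-0.09161042  0.21708305]
wrist line 2526 yaw -2.022511230262231 y -0.17762926228359405 0.11736245906134396 -0.030133401611125044 x 0.7506621749698469
   rect ((0.6748748421669006, 0.022716045379638672), (0.14757592976093292, 0.1326407492160797), 0.02071581967175007)
   tilt deg [-0.03615762 -0.00220356]
scene line 89 yaw 0.013235603797109106 y -0.14050791111017716 0.09768105368687485 -0.021413428711651153 x 0.7473421685932246
   rect ((0.8902715444564819, -0.0233602374792099), (0.27507245540618896, 0.2403833121061325), 0.01595963165163994)
   tilt deg [-0.25765681  0.0439629 ]
```

View pics/side5.png

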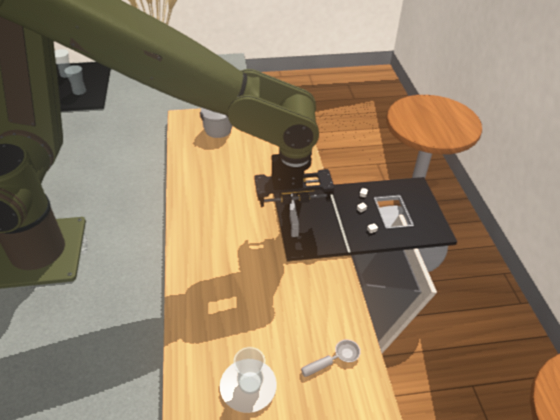

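View pics/scene5.png

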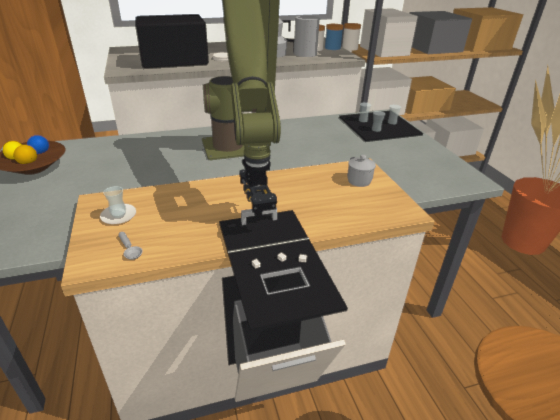

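View pics/wrist5.png

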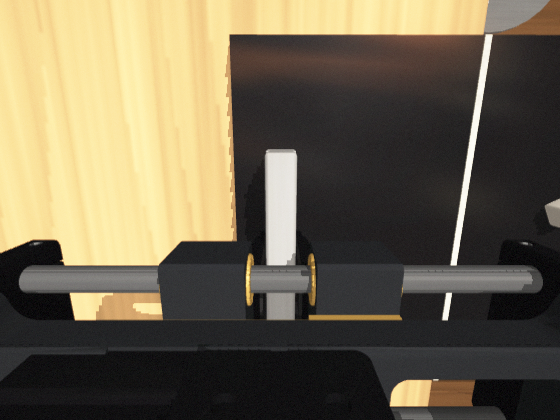

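```bash
python3 - <<'E'
from h import *
# edge via image colour step, intersect with z=.04 ; line likewise robustly
for n,ys in [("wrist",[.105,.11,.115,.12,.125]),("side",[-.2,-.23,-.26,-.3,.13,.16]),("scene",[-.3,-.25,-.2,.15,.2,.25,.3])]:
  for t in ([0,5] if n=="wrist" else [5]):
    c=load(f"{n}{t}.npz");g=c['p'].astype(np.float32)
    out=[]
    for y in (ys if t else [.12,.15,.18,.2]):
        xs=np.arange(.735,.775,.0004);uv=proj(c,np.c_[xs,np.full_like(xs,y),np.full_like(xs,.04)]).astype(np.float32)
        if uv.min()<0 or uv[:,0].max()>558 or uv[:,1].max()>418: out.append(None);continue
        s=cv2.remap(g,uv[None,:,0],uv[None,:,1],cv2.INTER_LINEAR)[0].sum(1)
        s=cv2.GaussianBlur(s[None],(0,0),3)[0];gr=np.abs(np.diff(s));i=gr.argmax();out.append((y,round(float(xs[i]),4),round(float(gr[i]),1)))
    print(n,t,'edge',out)
    if t:
      out=[]
      for y in [-.13,-.1,-.07,-.04,-.01,.02,.05,.08]:
        xs=np.arange(.735,.775,.0004);uv=proj(c,np.c_[xs,np.full_like(xs,y),np.full_like(xs,.052)]).astype(np.float32)
        s=cv2.remap(g,uv[None,:,0],uv[None,:,1],cv2.INTER_LINEAR)[0].min(1)
        i=s.argmax();w=np.clip(s-60,0,None);out.append((y,round(float((w*xs).sum()/max(w.sum(),1e-6)),4),round(float(s[i]))))
      print(n,t,'line',out)
E
```

```text
wrist 0 edge [(0.12, 0.7558, 32.9), (0.15, 0.755, 16.3), (0.18, 0.755, 17.5), (0.2, 0.769, 19.0)]
wrist 5 edge [(0.105, 0.755, 33.4), (0.11, 0.755, 20.4), (0.115, 0.755, 19.9), (0.12, 0.755, 22.3), None]
wrist 5 line [(-0.13, 0.0, 55), (-0.1, 0.0, 37), (-0.07, 0.7513, 245), (-0.04, 0.7513, 244), (-0.01, 0.7513, 245), (0.02, 0.7513, 243), (0.05, 0.7513, 245), (0.08, 0.7512, 241)]
side 5 edge [(-0.2, 0.7542, 19.8), (-0.23, 0.755, 22.2), (-0.26, 0.7546, 20.6), (-0.3, 0.7546, 22.0), (0.13, 0.7674, 12.3), (0.16, 0.7682, 11.1)]
side 5 line [(-0.13, 0.7495, 188), (-0.1, 0.7494, 188), (-0.07, 0.7496, 182), (-0.04, 0.7496, 182), (-0.01, 0.7494, 179), (0.02, 0.7497, 185), (0.05, 0.7496, 178), (0.08, 0.0, 49)]
scene 5 edge [(-0.3, 0.7542, 4.8), (-0.25, 0.755, 6.5), (-0.2, 0.7554, 7.0), (0.15, 0.753, 3.5), (0.2, 0.7554, 4.8), (0.25, 0.7546, 4.9), (0.3, 0.7538, 3.7)]
scene 5 line [(-0.13, 0.7469, 163), (-0.1, 0.7472, 134), (-0.07, 0.7472, 109), (-0.04, 0.7475, 142), (-0.01, 0.7471, 155), (0.02, 0.7472, 129), (0.05, 0.7472, 120), (0.08, 0.747, 160)]
```

Request:
{"fn": "carry_out", "kwargs": {"commands": "0.1 0 0 0 0 0 1; 0.2 0 0 0 0 0 1; 0.2 0 0 0 0 0 1; 0 0 0 0 0 0 1; 0 0 0 0 0 0 1; 0 0 0 0 0 0 1; 0 0 0 0 0 0 1; 0 0 0 0 0 0 1"}}

```text
clock: 7.82
position: [0.6357, -0.0254, 0.2589]
tcp_rot: [-0.0, 1.572, 0.001]
force: [-5.5, -0.0, 4.9]
opening: 0.0159
```

```bash
python3 meas.py 6; python3 - <<'E'
from h import *
for n in ["wrist","side","scene"]:
      c=load(f"{n}6.npz");g=c['p'].astype(np.float32);out=[]
      for y in [-.1,-.04,.02,.05,.08]:
        xs=np.arange(.738,.775,.0004);uv=proj(c,np.c_[xs,np.full_like(xs,y),np.full_like(xs,.052)]).astype(np.float32)
        s=cv2.remap(g,uv[None,:,0],uv[None,:,1],cv2.INTER_LINEAR)[0].min(1)
        w=np.clip(s-60,0,None);out.append((y,round(float((w*xs).sum()/max(w.sum(),1e-6)),4)))
      print(n,'line',out)
E
```

```text
[ 0.63572523 -0.0253582   0.25894617] [-2.07021083e-05  1.57207301e+00  6.63818528e-04] [-5.45874064 -0.03200563  4.85249729] [-0.02463028  0.93721766 -0.01463524] 0.01585987551578449 7.825
side line 169 yaw 0.04949070165610482 y -0.13929190363530564 0.060010401809210356 -0.03964075091304764 x 0.7544169460306254
   rect ((0.8135347962379456, -0.027830742299556732), (0.41763773560523987, 0.24570612609386444), 0.4334058463573456)
   tilt deg [-0.12257949  0.23755623]
wrist line 2678 yaw -1.3849872005858148 y -0.17742535830923736 0.11758808711015248 -0.029918635599542442 x 0.7556051371235607
   rect ((0.6796193718910217, 0.02175309881567955), (0.14769156277179718, 0.13046769797801971), 0.11416961252689362)
   tilt deg [-0.06024953 -0.00396276]
scene line 96 yaw 0.11835815202837857 y -0.13860488014042596 0.09608347620521218 -0.02126070196760689 x 0.7522002308574097
   rect ((0.8951805233955383, -0.022770576179027557), (0.27499908208847046, 0.24040605127811432), 0.08997920155525208)
   tilt deg [-0.28139514  0.06144009]
wrist line [(-0.1, 0.0), (-0.04, 0.7562), (0.02, 0.7561), (0.05, 0.756), (0.08, 0.7559)]
side line [(-0.1, 0.7546), (-0.04, 0.7544), (0.02, 0.7544), (0.05, 0.7545), (0.08, 0.0)]
scene line [(-0.1, 0.7523), (-0.04, 0.7522), (0.02, 0.7523), (0.05, 0.7522), (0.08, 0.752)]
```

View pics/scene6.png

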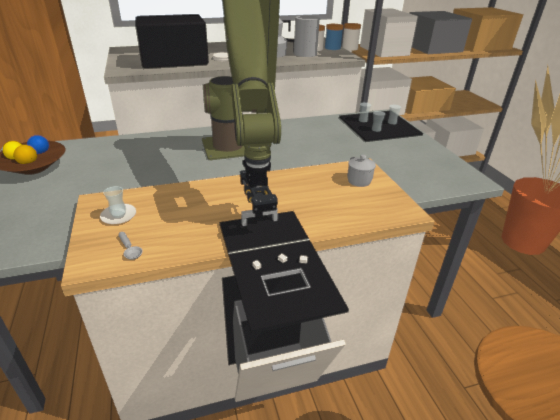

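View pics/side6.png

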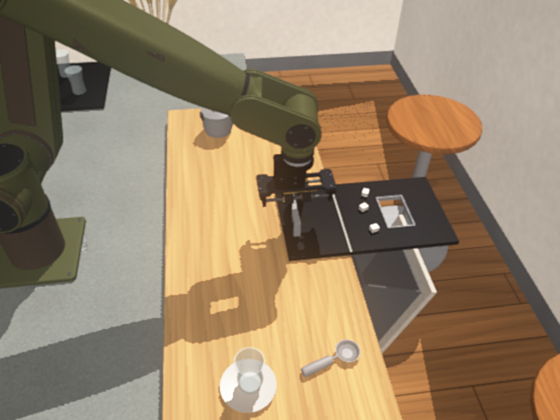

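The line now lies on the edge (scene 245, 240–250; side ~345, 225). The lumps are on the board, and the glass, saucer, pot and spoon look unmoved. I'll hand it in.

```bash
python3 -c "
from plant import arm
s=arm.get_state();print(s['joint_velocities'],s['opening']);print(arm.job_done())"
```

```text
[-6.50041287e-04 -4.63771317e-04 -4.16095149e-04  2.69747485e-04
 -7.69087184e-04 -1.81986406e-05] 0.016396379664805793
the job is handed in; nothing more can be done
None
```

I pinched the handle crossbar, slid the board about 14 cm outward flat on the bar while turning it square, and handed the job in at about 8 s, still holding it. No verdict was reported.

What the last checks showed:
- **Line against the edge:** The edge is at x ≈ 0.755 m. The line read 0.756 (wrist), 0.7545 (side) and 0.752 (scene), so the cameras disagree by about 4 mm. All three are within the 10 mm limit.
- **Line against the bin:** The line's middle is at y ≈ -0.021 m, and I measured the bin's middle at about -0.021 m. The y value comes from the scene camera, because the arm hid part of the line from the other two.
- **Square and level:** Board yaw is about 0.1°. The wrist line fit gave -1.4°, but it was thrown off by other bright pixels, and points sampled along the line agreed with 0.1°. Tilt is under 0.3°.
- **Grip and stillness:** The fingers closed on the 16 mm bar to an opening of about 16 mm, with about 5 N on the wrist. Joint speeds were close to zero. I had no direct reading of the finger force.
- **Other items:** All three lumps are on the board. The glass, saucer, pot and spoon look unmoved in the pictures, but I did not measure them again.

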